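Roll a capacitor can into the test saddle

ROBOT

A 7-joint arm with a two-finger parallel gripper is mounted at the origin on the work surface. World frame = base frame: x ahead of the robot, y to its left, z up, the work surface at z = 0. Lengths are in m, angles in rad, forces in N, time in s.
With the tool pointing down it reaches from about 0.375 to 0.925 m from the base axis. Payload 3.1 kg.
Tool frame: the origin (TCP) lies midway between the tips of the shut fingers; the grasp point (between the pads) lies 19 mm behind it; z points along the fingers, y is the direction in which the jaws open and shut (so a half turn about z gives the same grasp; the last joint's range is limited). The gripper opens to 85 mm and grips with 20 to 120 N. Pads are 22 mm wide; open, the fingers measure 114 mm over their backs; the gripper's body (76 mm by 85 mm) begins 54 mm behind the grasp point. The pads swing forward as they close: fully open they stand 13 mm farther back than shut.
Start: joints at [-1.287, 0.383, 0.044, 1.598, -0.018, 1.161, -0.05], TCP at [0.242, 0.603, 0.231] pointing down, gripper open.
Joint ranges: [-2.61, 2.61], [-0.41, 2.15], [-1.48, 1.57], [0, 2.5], [-1.57, 4.71], [0.05, 1.97], [-2.85, 2.85]. Speed limits (rad/s): [2.79, 2.79, 3.14, 3.14, 3.14, 3.14, 3.14].

INTERFACE

Orientations are given as a 3x3 rotation matrix whose columns are the frame's x, y, z axes.
In Python, from cell import ctrl gives the robot as it stands.
- The arm moves only by the tool move_arm, never from a script. Its argument "plan" is a list of rows, each an object with "delta_pos": the shift along the tool's x, y, z in cm, a list of three; "yaw": the turn about the tool's z in rad; "jaw": the finger opening in cm, from 0 to 8.54. A call has 1 to 8 rows; each row is the pose to reach, as a shift and turn from the pose commanded when the call began, along the tool's axes at that moment; what a row does not reach only later rows make up. A row lasts 1/12 s, in which the tool goes at most 41.7 mm and 7.16 degrees, less where a joint would pass 70% of its speed; a pose out of reach is approached as far as the arm can. A call with a gripper value outside its range is refused whole. The fingers move at their own pace and stop on an object; "grip_force" is the grip in N (left out, the last holds). Time passes only in rows, so rows that repeat a pose let the fingers close. It gives the time, the measured TCP pose, the force and the opening at its end, in the units of the state.
- ctrl.observe(): the state, without advancing time (a new reading comes with each control period).
- ctrl.capture(name): name is "scene" or "top" or "wrist"; returns the picture (384x512x3 uint8, red, green, blue); there is no depth.
- ctrl.camera_info(name): a dict with "fx", "fy", "cx", "cy" (pixels), "extrinsics" (4x4, takes a point from world to camera coordinates). Camera axes: x right, y down, z forward; pixel columns grow to the right and rows downward; lengths in m; the calibration is good to about 2 mm. A picture is of the moment at which its call begins: read the wrist's pose just before it. camera_info takes no time and is no camera call; for the wrist camera it gives the pose at the moment of the call.
- ctrl.sign_off(): hands the job in, once; it reports no verdict.
The state is a dict: "time_s": time; "qpos": joint angles; "qvel": joint speeds; "joint_torque": joint torques, N m; "ee_pos": TCP position; "tcp_rot": TCP orientation; "ft_force": force on the tool from outside, world axes, zero at the start; "ft_torque": the same for the moment, N m; "finger_gap": finger opening in m.
Only numpy, scipy, OpenCV 4.12 (cv2) and the standard library are available. Lean on these libraries where they do the work, as an engineer would, in place of code of your own. Each camera call takes 0.05 s, during which the arm holds its last target. There are 200 camera calls.

TASK

Lift the rubber chock out of the capacitor can's way and put it in the small tray. Then roll the can slowly along the test bed by pushing lightly on its side, never lifting it, until it drops over the low bar into the saddle and lies there at rest; feel for the drop and stop pushing, because it must not be forced against or up the saddle's high bar. Leave the other things on the bench alone.

Things in the scene. Friction and masses are not known exactly. Their poses are not given: they have to be found in the camera images.
- bed: test bed: fixed level aluminium plate 400 mm long (own x, the rolling direction, loading end -200 to saddle end +200), 170 wide (own y), 12 thick; origin at the centre of its underside on the bench. Guides 8 wide and 8 high stand on both long edges, a bar 8 thick and 10 high on the loading end. Hardly anything brakes the can on it.
- bed_mid (a point): centre of the bed's top face. The steel saddle is clamped across the bed; its place is NOT measured: the line where the can rests lies anywhere from 60 to 120 mm along +x from here; see or feel it. Rolling up its ramp the can resists with about 1 to 4 N, then rolls off the low bar by itself for about 10 mm and the push drops to nothing. Pushed on, it meets the high bar and the force climbs fast.
- bed_end (a point): middle of the top edge at the bed's saddle end. Saddle, seen from the loading side: low bar, a 20 mm long ramp rising to a crest 4 mm above the plate, 10 mm before the resting line; then a gap; then a high bar 10 mm high and 16 thick, from 19.5 mm past the line. End plates 10 mm high, 142 mm apart. In it the can's axis is 2 mm higher than on the plate.
- can: capacitor can: loose grey and aluminium cylinder, diameter 56, length 120 mm, smooth, 0.48 to 0.75 kg, lying across the bed near the loading end; own y is its axis, origin mid-axis (28 mm above the plate). Two 7 mm terminals at its +y end. x and z turn as it rolls. Limits: axis at most 34 mm above the plate, 0.25 m/s, push 12 N. Pushed over a few cm/s it runs ahead of the finger.
- chock: loose black rubber chock on the bed between can and saddle, 90 g: 36 mm long (own x), 50 wide (own y), 34 high; origin at its underside, mid-length. The upright heel to grip is a block from x = +2 to +18 mm, full width and height; the low sloping toe points to -x, to the can, and ends at x = -18 mm.
- tray: fixed grey open plastic tray, 130 x 130 mm outside, 28 mm high, walls and floor about 4 mm; origin at the centre of the underside on the bench.
- screwdriver: bystander: screwdriver, 170 mm, lying near the robot; leave it alone
- mug: bystander: white mug, 80 mm wide, 95 mm high; leave it alone
- smallcap: bystander: small standing capacitor, 36 mm wide, 65 mm high, beyond the tray; leave it alone
- ferrite: bystander: dark ring core, 64 mm wide, 22 mm high; leave it alone
- psu: bystander: grey box module, 90 x 150 x 50 mm, beyond the bed; leave it alone
- wrench: bystander: wrench, 160 mm, lying; leave it alone
- heatsink: bystander: finned heat sink, 70 x 70 x 34 mm; leave it alone

How it is judged:
By the outcome, as a careful person would: the job done as asked, in the order asked, and still so for the second after the job is handed in, with the robot touching nothing.
It also fails if it takes over 64 s, if anything falls off the work surface, if the arm or the gripper's body presses on something with over 40 N, if the wrist force passes 120 N, or if a joint passes its speed limit or range.

## Working session

There is one attempt and no reset: what is moved stays moved. The work goes in short steps, Python scripts to look and compute and a tool call to move; the robot and the scene stay as the last step left them, time stands still between calls to the robot, and variables do not carry over. Pictures are saved under pics/ and viewed, about 8 in all and at most 12, crops included, and the job is handed in when it is done.

Besides the shell and the picture viewer there is one more tool, called after "Emit:" as a command line: name --argument value ..., lists and objects as JSON in quotes. move_arm: Moves the arm, as the interface text tells. Its arguments: {"type":"object","properties":{"plan":{"type":"array"},"grip_force":{"type":"number"}},"required":["plan"]}

```bash
mkdir -p pics; ls; python3 - <<'E'
from cell import ctrl
import cv2,numpy as np
s=ctrl.observe()
print({k:np.round(v,3).tolist() for k,v in s.items()})
for n in ("scene","top"):
    i=ctrl.camera_info(n); print(n,i["fx"],i["fy"],i["cx"],i["cy"],np.round(i["extrinsics"],4).tolist())
    cv2.imwrite(f"pics/{n}0.png",ctrl.capture(n)[:,:,::-1])
E
python3 -c "
import cv2
a=cv2.imread('pics/top0.png');cv2.imwrite('pics/top0b.png',cv2.resize(a,(800,600),interpolation=cv2.INTER_CUBIC))"
```

```text
pics
{'time_s': 0.0, 'qpos': [-1.287, 0.384, 0.044, 1.6, -0.018, 1.161, -0.05], 'qvel': [-0.0, 0.0, 0.001, -0.0, 0.001, 0.001, -0.0], 'joint_torque': [0.001, -43.345, 1.025, -24.951, 0.011, 0.011, 0.0], 'ee_pos': [0.242, 0.602, 0.23], 'tcp_rot': [[-0.928, 0.373, -0.001], [0.373, 0.928, -0.003], [-0.0, -0.003, -1.0]], 'ft_force': [-0.147, -0.288, -0.461], 'ft_torque': [-0.005, 0.017, 0.029], 'finger_gap': 0.085}
scene 354.0346005116252 354.0346005116252 253.6860087042388 196.35037994927572 [[-0.2054, 0.9787, -0.0017, 0.1095], [0.5929, 0.123, -0.7958, -0.307], [-0.7786, -0.1645, -0.6055, 1.3571], [0.0, 0.0, 0.0, 1.0]]
top 399.40476057673754 399.40476057673754 259.55873386696277 189.99624670455674 [[0.0066, -0.9999, 0.013, -0.0256], [-0.9951, -0.0079, -0.0987, 0.6055], [0.0988, -0.0123, -0.995, 1.1528], [0.0, 0.0, 0.0, 1.0]]
```

View pics/top0b.png

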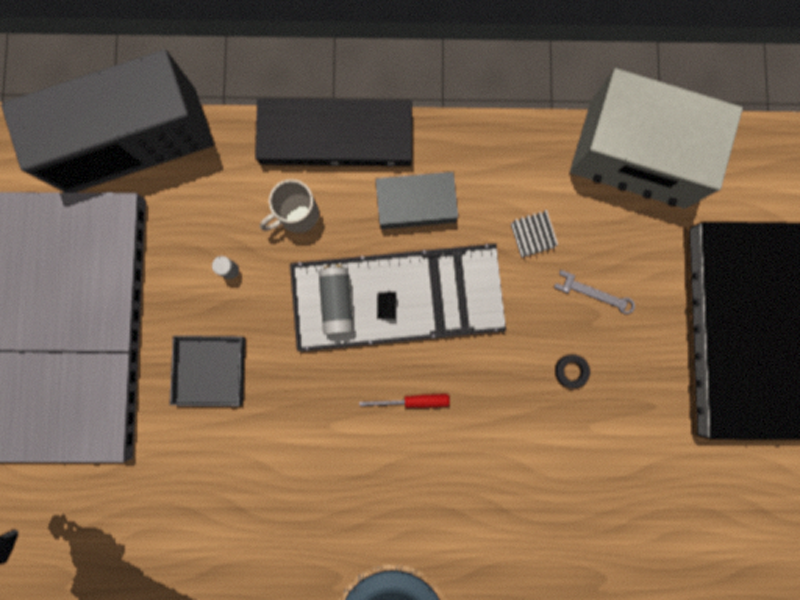

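View pics/scene0.png

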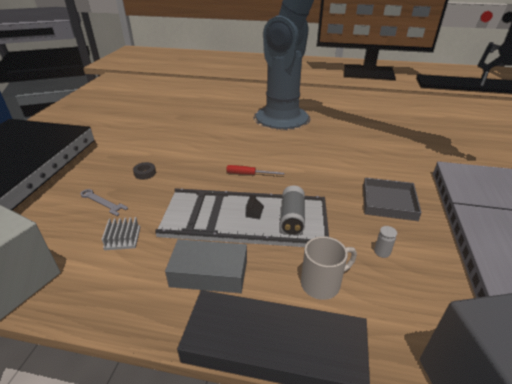

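The top view (800x600) shows the bed with corners (291,264), (497,245), (505,330) and (299,350). The can is at x≈337, the chock at (387,305) and the saddle bars at x≈436 and 461. The tray is at (208,372). The loading end faces world +y. In the scene view the terminals are on the far (+x) side, and the chock's high heel is on the saddle side. I'll zoom in next.

```bash
cat > h.py <<'E'
from cell import ctrl
import cv2,numpy as np
def ray(name,u,v,z,info=None):
    i=info or ctrl.camera_info(name); E=np.array(i["extrinsics"]);R,t=E[:3,:3],E[:3,3]
    c=-R.T@t; d=R.T@np.array([(u-i["cx"])/i["fx"],(v-i["cy"])/i["fy"],1])
    return c+d*(z-c[2])/d[2]
def proj(name,P,info=None):
    i=info or ctrl.camera_info(name); E=np.array(i["extrinsics"]); p=E[:3,:3]@np.array(P)+E[:3,3]
    return np.array([i["cx"]+i["fx"]*p[0]/p[2],i["cy"]+i["fy"]*p[1]/p[2]])
E
python3 - <<'E'
from h import *
a=cv2.imread('pics/top0.png')[150:230,180:330]
cv2.imwrite('pics/crop0.png',cv2.resize(a,(795,424),interpolation=cv2.INTER_CUBIC))
for n,u,v,z in [("c00",291,264,.02),("c+far",497,245,.02),("c+near",505,330,.02),("c0near",299,350,.02),("tray TL",173,337,.028),("tray TR",245,337,.028),("tray BL",170,406,.028),("tray BR",243,407,.028),("mug",292,205,.095),("scr",361,404,.005),("scrR",449,401,.01)]:
    print(n,np.round(ray("top",u/1.5625,v/1.5625,z),4))
E
```

```text
c00 [0.6683 0.1988 0.02  ]
c+far [ 0.7088 -0.1972  0.02  ]
c+near [ 0.5448 -0.2112  0.02  ]
c0near [0.5041 0.1796 0.02  ]
tray TL [0.5267 0.415  0.028 ]
tray TR [0.5277 0.2803 0.028 ]
tray BL [0.3987 0.415  0.028 ]
tray BR [0.3977 0.2798 0.028 ]
mug [0.765  0.1867 0.095 ]
scr [0.4028 0.0619 0.005 ]
scrR [ 0.4097 -0.1052  0.01  ]
```

View pics/crop0.png

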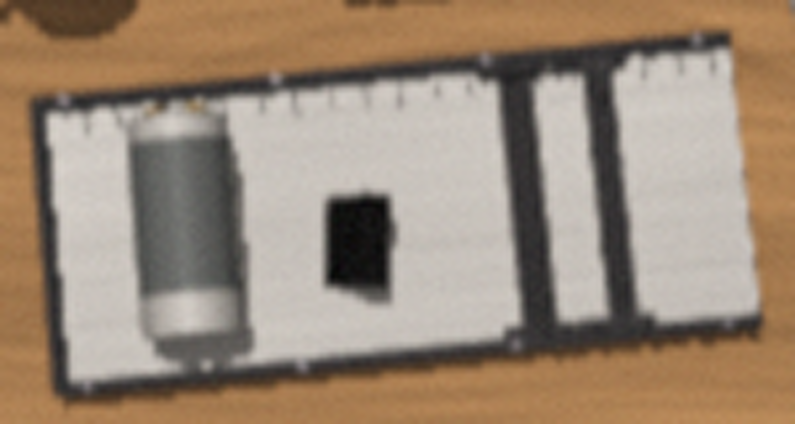

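```bash
python3 - <<'E'
from h import *
P=lambda u,v,z:ray("top",180+u/5.3,150+v/5.3,z)
C=[P(33,100,.022),P(730,35,.012),P(760,333,.02),P(60,402,.02)]
c=np.mean(C,axis=0); ex=(C[1]+C[2]-C[0]-C[3])[:2]; print("len",np.linalg.norm(ex)/2); ex/=np.linalg.norm(ex); ey=np.array([-ex[1],ex[0]])
print("center",c,"ex",ex,"yaw",np.arctan2(ex[1],ex[0]))
b=lambda p:np.round([(p-c)[:2]@ex*1000,(p-c)[:2]@ey*1000],1)
for n,u,v,z in [("low start t",500,85,.012),("low start b",522,330,.012),("low crest t",535,85,.016),("low crest b",556,330,.016),("high in t",587,85,.022),("high in b",612,320,.022),("high out t",612,75,.022),("high out b",637,320,.022),
 ("ch TL",325,197,.040),("ch TR",388,197,.046),("ch BR",388,290,.046),("ch BL",325,285,.03),("can tl",132,140,.04),("can bl",142,335,.04),("can br",246,335,.04),("can tr",228,120,.04)]:
    p=P(u,v,z);print(n,np.round(p,4),b(p))
# chock with dark contour
a=cv2.imread('pics/top0.png');g=cv2.cvtColor(a,cv2.COLOR_BGR2GRAY)
m=(g<45).astype(np.uint8);n,l,st,ce=cv2.connectedComponentsWithStats(m)
for i in range(1,n):
    if 230<ce[i][0]<260 and 180<ce[i][1]<210: print(st[i],ce[i]); 
print(g[180:212,238:258])
E
```

```text
len 0.39588940708155446
center [ 0.60442014 -0.0077806   0.0185    ] ex [ 0.10586491 -0.99438052] yaw -1.464732663160216
low start t [ 0.6807 -0.0656  0.012 ] [65.6 69.7]
low start b [ 0.541  -0.0785  0.012 ] [ 63.6 -70.6]
low crest t [ 0.6803 -0.0854  0.016 ] [85.2 67.2]
low crest b [ 0.5409 -0.0974  0.016 ] [ 82.4 -72.6]
high in t [ 0.6795 -0.1145  0.022 ] [114.   63.4]
high in b [ 0.5465 -0.1283  0.022 ] [113.8 -70.4]
high out t [ 0.6854 -0.1287  0.022 ] [128.8  67.7]
high out b [ 0.5466 -0.1424  0.022 ] [127.7 -71.7]
ch TL [0.6126 0.0326 0.04  ] [-39.3  12.4]
ch TR [ 0.6123 -0.0023  0.046 ] [-4.6  8.4]
ch BR [ 0.5609 -0.0028  0.046 ] [ -9.6 -42.7]
ch BL [0.5644 0.0324 0.03  ] [-44.2 -35.5]
can tl [0.6436 0.14   0.04  ] [-142.8   54.6]
can bl [0.5355 0.1323 0.04  ] [-146.6  -53.7]
can br [0.5359 0.0752 0.04  ] [-89.8 -59.3]
can tr [0.6552 0.087  0.04  ] [-88.8  60.6]
[242 187  11  17 173] [247.10982659 195.36416185]
[[197 193 195 196 195 194 194 196 193 194 196 195 195 197 197 196 196 197
  199 197]
 [198 195 198 194 196 195 198 196 195 196 198 197 200 196 198 199 197 196
  195 20
[... 1853 characters left out ...]
 179 194
  192 193]
 [193 196 190 158 144 135 107  92  88  73  67  65  64  66  64 110 179 196
  193 194]
 [195 194 194 189 189 183 163 155 147 119 104  91  85  87  88 115 180 192
  196 193]
 [194 194 198 196 196 196 191 189 183 164 149 118 108 105 109 128 182 196
  194 195]
 [197 196 194 194 194 193 193 195 195 191 186 165 158 154 157 163 188 195
  196 195]
 [194 195 195 194 195 196 193 197 197 195 196 192 192 191 191 190 193 198
  196 196]
 [195 195 192 197 196 196 196 195 196 196 198 196 196 196 199 195 197 197
  197 198]
 [199 197 198 196 197 197 202 197 198 196 197 196 197 199 197 197 195 195
  193 198]
 [200 197 199 200 198 197 197 198 197 199 196 196 197 194 195 196 195 194
  194 192]]
```

Emit:
move_arm --plan '[{"delta_pos":[-2.9,-2.15,0],"yaw":0.11,"jaw":8.5},{"delta_pos":[-5.8,-4.3,0],"yaw":0.22,"jaw":8.5},{"delta_pos":[-8.7,-6.45,0],"yaw":0.33,"jaw":8.5},{"delta_pos":[-11.6,-8.6,0],"yaw":0.44,"jaw":8.5},{"delta_pos":[-14.5,-10.75,0],"yaw":0.55,"jaw":8.5},{"delta_pos":[-17.4,-12.9,0],"yaw":0.66,"jaw":8.5},{"delta_pos":[-20.3,-15.05,0],"yaw":0.77,"jaw":8.5},{"delta_pos":[-23.2,-17.2,0],"yaw":0.88,"jaw":8.5}]' --grip_force 40

```text
time_s: 0.77
ee_pos: [0.3936, 0.3552, 0.2308]
tcp_rot: [[-0.299, 0.954, -0.001], [0.954, 0.299, -0.001], [-0.0, -0.001, -1.0]]
ft_force: [0.7, 0.3, 0.3]
finger_gap: 0.0846
```

Emit:
move_arm --plan '[{"delta_pos":[-3.8,0.85,0],"yaw":0.05,"jaw":8.5},{"delta_pos":[-7.6,1.7,0],"yaw":0.1,"jaw":8.5},{"delta_pos":[-11.4,2.55,0],"yaw":0.15,"jaw":8.5},{"delta_pos":[-15.2,3.4,0],"yaw":0.2,"jaw":8.5},{"delta_pos":[-19,4.25,0],"yaw":0.25,"jaw":8.5},{"delta_pos":[-22.8,5.1,0],"yaw":0.29,"jaw":8.5},{"delta_pos":[-26.6,6,0],"yaw":0.29,"jaw":8.5},{"delta_pos":[-29.4,6.6,0],"yaw":0.29,"jaw":8.5}]'

```text
time_s: 1.43
ee_pos: [0.5467, 0.093, 0.2312]
tcp_rot: [[-0.016, 1.0, 0.0], [1.0, 0.016, -0.001], [-0.001, 0.0, -1.0]]
ft_force: [0.4, 0.2, 0.5]
finger_gap: 0.0848
```

```bash
python3 - <<'E'
from h import *
s=ctrl.observe();i=ctrl.camera_info("wrist");a=ctrl.capture("wrist")[:,:,::-1]
import pickle;pickle.dump(i,open("w1.pkl","wb"))
print(s["time_s"],s["ee_pos"],s["tcp_rot"],np.abs(s["qvel"]).max(),i["fx"],np.round(i["extrinsics"],4).tolist())
for P in [(.612,-.002,.046),(.561,-.002,.046),(.604,-.007,.012)]: print(proj("wrist",P,i))
cv2.imwrite("pics/w1.png",a)
E
```

```text
1.4333 [0.54670569 0.09299166 0.23117695] [[-1.55206386e-02  9.99879451e-01  4.38903365e-04]
 [ 9.99878452e-01  1.55212699e-02 -1.47346767e-03]
 [-1.48010238e-03  4.15980859e-04 -9.99998818e-01]] 0.7240923692095558 319.80774154119405 [[0.9999, 0.0154, 0.0017, -0.5492], [0.0142, -0.9561, 0.2927, 0.0438], [0.0061, -0.2927, -0.9562, 0.4037], [0.0, 0.0, 0.0, 1.0]]
[314.06069235 252.14496905]
[269.27141431 251.55946691]
[302.82066607 242.81129415]
```

View pics/w1.png

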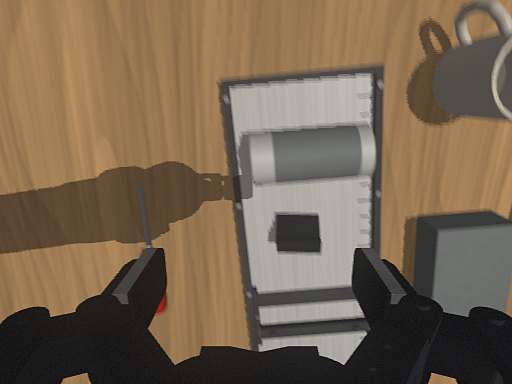

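The view shows the can lying across the bed and the heel's top face along its saddle edge, from about (275,250) to (321,252). I'll move over the chock and look again at rest.

Emit:
move_arm --plan '[{"delta_pos":[-2.2,1.05,2],"yaw":0,"jaw":8.5},{"delta_pos":[-4.4,2.1,4],"yaw":0,"jaw":8.5},{"delta_pos":[-6.6,3.2,6],"yaw":0,"jaw":8.5},{"delta_pos":[-8.9,4.3,8],"yaw":0,"jaw":8.5},{"delta_pos":[-8.9,4.3,8],"yaw":0,"jaw":8.5},{"delta_pos":[-8.9,4.3,8],"yaw":0,"jaw":8.5}]'

```text
time_s: 1.98
ee_pos: [0.5889, 0.0069, 0.1493]
tcp_rot: [[-0.015, 1.0, -0.004], [1.0, 0.015, -0.002], [-0.002, -0.004, -1.0]]
ft_force: [0.1, 0.9, -0.4]
finger_gap: 0.0854
```

```bash
python3 - <<'E'
from h import *
s=ctrl.observe();i=ctrl.camera_info("wrist");a=ctrl.capture("wrist")[:,:,::-1].copy()
import pickle;pickle.dump(i,open("w2.pkl","wb"))
print(s["time_s"],s["ee_pos"],np.abs(s["qvel"]).max())
cv2.imwrite("pics/w2.png",cv2.resize(a,(768,576),interpolation=cv2.INTER_CUBIC))
E
```

```text
1.9833 [0.58885499 0.00689496 0.14925971] 0.038690776778773285
```

View pics/w2.png

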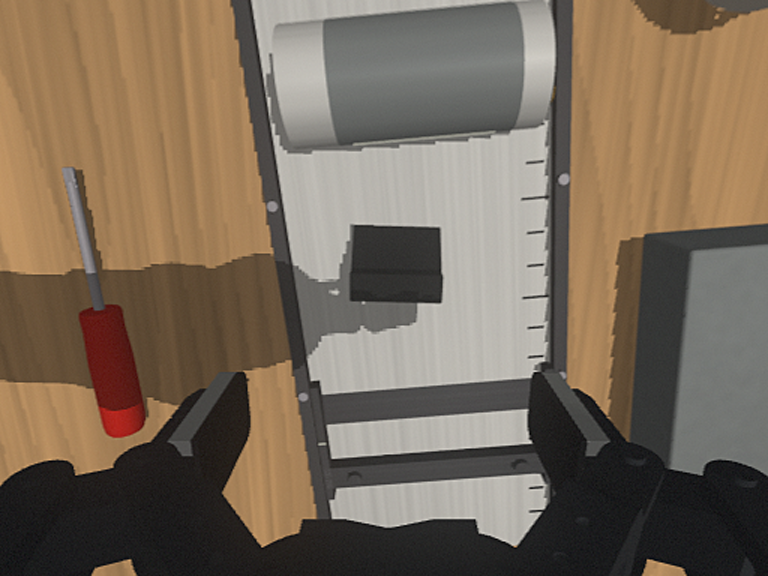

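```bash
python3 - <<'E'
from h import *
import pickle;i=pickle.load(open("w2.pkl","rb"))
for n,u,v,z in [("h1",351,271,.046),("h2",441,272,.046),("h3",442,303,.046),("h4",350,300,.046),("toeL",351,226,.015),("toeR",439,229,.015),
 ("ls l",321,398,.012),("ls r",534,382,.012),("cr l",323,422,.016),("cr r",540,406,.016),("hi l",333,462,.022),("guide topL",274,206,.02),("guide R",563,180,.02),
 ("can bl",290,149,.032),("can br",553,125,.032),("canL top",276,30,.05),("scrT",69,168,.005),("scrB",140,430,.02)]:
    print(n,np.round(ray("wrist",u/1.5,v/1.5,z,i),4))
E
```

```text
h1 [0.5693 0.0165 0.046 ]
h2 [0.6171 0.0167 0.046 ]
h3 [ 6.184e-01 -6.000e-04  4.600e-02]
h4 [5.686e-01 3.000e-04 4.600e-02]
toeL [0.567  0.0353 0.015 ]
toeR [0.6182 0.0343 0.015 ]
ls l [ 0.5462 -0.0792  0.012 ]
ls r [ 0.6847 -0.0652  0.012 ]
cr l [ 0.5476 -0.0946  0.016 ]
cr r [ 0.6891 -0.0804  0.016 ]
hi l [ 0.5544 -0.121   0.022 ]
guide topL [0.5241 0.0468 0.02  ]
guide R [0.6851 0.0636 0.02  ]
can bl [0.5369 0.0781 0.032 ]
can br [0.6724 0.0919 0.032 ]
canL top [0.5365 0.1301 0.05  ]
scrT [0.4022 0.065  0.005 ]
scrB [ 0.4284 -0.1001  0.02  ]
```

Emit:
move_arm --plan '[{"delta_pos":[0.2,0.3,3.3],"yaw":0,"jaw":8.5},{"delta_pos":[0.25,0.4,6.6],"yaw":0,"jaw":8.5},{"delta_pos":[0.25,0.4,9.5],"yaw":0,"jaw":8.5},{"delta_pos":[0.25,0.4,11.5],"yaw":0,"jaw":8.5},{"delta_pos":[0.25,0.4,12.8],"yaw":0,"jaw":8.5},{"delta_pos":[0.25,0.4,13.4],"yaw":0,"jaw":8.5},{"delta_pos":[0.25,0.4,13.4],"yaw":0,"jaw":7},{"delta_pos":[0.25,0.4,13.4],"yaw":0,"jaw":5.8}]' --grip_force 40

```text
time_s: 2.7
ee_pos: [0.5955, 0.0123, 0.0185]
tcp_rot: [[-0.02, 1.0, 0.002], [1.0, 0.02, 0.001], [0.001, 0.002, -1.0]]
ft_force: [-1.1, 0.6, -0.6]
finger_gap: 0.0633
```

Emit:
move_arm --plan '[{"delta_pos":[0,0,0],"yaw":0,"jaw":5.2},{"delta_pos":[0,0,0],"yaw":0,"jaw":4},{"delta_pos":[0,0,0],"yaw":0,"jaw":3.5},{"delta_pos":[0,0,0],"yaw":0,"jaw":3.5},{"delta_pos":[0,0,0],"yaw":0,"jaw":3.5}]'

```text
time_s: 3.12
ee_pos: [0.5962, 0.0117, 0.0193]
tcp_rot: [[-0.019, 1.0, 0.004], [1.0, 0.019, 0.001], [0.001, 0.004, -1.0]]
ft_force: [-0.3, 0.3, 6.0]
finger_gap: 0.0491
```

Emit:
move_arm --plan '[{"delta_pos":[0,0,-0.5],"yaw":0,"jaw":3.5},{"delta_pos":[0,0,-1.5],"yaw":0,"jaw":3.5},{"delta_pos":[0,0,-3.5],"yaw":0,"jaw":3.5},{"delta_pos":[0,0,-6],"yaw":0,"jaw":3.5},{"delta_pos":[0,0,-9],"yaw":0,"jaw":3.5},{"delta_pos":[0,0,-12],"yaw":0,"jaw":3.5},{"delta_pos":[0,0,-13],"yaw":0,"jaw":3.5}]'

```text
time_s: 3.7
ee_pos: [0.5972, 0.0111, 0.1524]
tcp_rot: [[-0.018, 1.0, 0.008], [1.0, 0.018, 0.001], [0.001, 0.008, -1.0]]
ft_force: [1.0, -0.5, 0.1]
finger_gap: 0.0493
```

Emit:
move_arm --plan '[{"delta_pos":[2.5,-0.95,0],"yaw":0,"jaw":3.5},{"delta_pos":[6,-2.3,0],"yaw":0,"jaw":3.5},{"delta_pos":[9.6,-3.65,0],"yaw":0,"jaw":3.5},{"delta_pos":[13.2,-5,0],"yaw":0,"jaw":3.5},{"delta_pos":[16.8,-6.4,0],"yaw":0,"jaw":3.5},{"delta_pos":[20.4,-7.75,0],"yaw":0,"jaw":3.5},{"delta_pos":[24,-9.1,0],"yaw":0,"jaw":3.5},{"delta_pos":[27.6,-10.5,0],"yaw":0,"jaw":3.5}]'

```text
time_s: 4.37
ee_pos: [0.4826, 0.2866, 0.1469]
tcp_rot: [[-0.019, 1.0, -0.001], [1.0, 0.019, -0.0], [-0.0, -0.001, -1.0]]
ft_force: [0.7, 0.3, -0.7]
finger_gap: 0.049
```

Emit:
move_arm --plan '[{"delta_pos":[3,-1.15,0],"yaw":0,"jaw":3.5},{"delta_pos":[5.2,-2,1],"yaw":0,"jaw":3.5},{"delta_pos":[6.2,-2.3,3.5],"yaw":0,"jaw":3.5},{"delta_pos":[6.2,-2.3,6.5],"yaw":0,"jaw":3.5},{"delta_pos":[6.2,-2.3,8.5],"yaw":0,"jaw":3.5},{"delta_pos":[6.2,-2.3,8.5],"yaw":0,"jaw":3.5}]'

```text
time_s: 4.87
ee_pos: [0.4553, 0.3443, 0.0571]
tcp_rot: [[-0.02, 1.0, -0.008], [1.0, 0.02, -0.008], [-0.008, -0.008, -1.0]]
ft_force: [-0.6, -0.5, -1.1]
finger_gap: 0.0493
```

```bash
python3 - <<'E'
from h import *
s=ctrl.observe();i=ctrl.camera_info("wrist");a=ctrl.capture("wrist")[:,:,::-1].copy()
print(s["time_s"],s["ee_pos"],s["tcp_rot"],s["finger_gap"],s["ft_force"])
cv2.imwrite("pics/w3.png",a)
E
```

```text
4.8667 [0.45532124 0.34434689 0.05712345] [[-0.02046331  0.99975681 -0.00822047]
 [ 0.99976189  0.02039971 -0.00774681]
 [-0.00757723 -0.00837703 -0.9999362 ]] 0.049300586023744375 [-0.61795946 -0.45696693 -1.0760521 ]
```

View pics/w3.png

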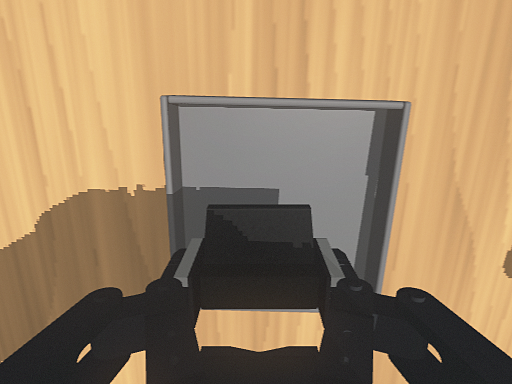

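```bash
python3 - <<'E'
from h import *
for u,v in [(161,97),(410,103),(195,311),(320,311),(383,290)]: print(ray("wrist",u,v,.028))
E
```

```text
[0.40523755 0.41820838 0.028     ]
[0.53548272 0.41769618 0.028     ]
[0.4177055  0.28624265 0.028     ]
[0.49818234 0.28804057 0.028     ]
[0.53653543 0.30450985 0.028     ]
```

Emit:
move_arm --plan '[{"delta_pos":[0.3,1.5,0.5],"yaw":0,"jaw":3.5},{"delta_pos":[0.3,1.5,2],"yaw":0,"jaw":3.5},{"delta_pos":[0.3,1.5,3.3],"yaw":0,"jaw":3.5},{"delta_pos":[0.3,1.5,4],"yaw":0,"jaw":3.5},{"delta_pos":[0.3,1.5,4.3],"yaw":0,"jaw":3.5},{"delta_pos":[0.3,1.5,4.3],"yaw":0,"jaw":3.5}]'

```text
time_s: 5.42
ee_pos: [0.4739, 0.3498, 0.0186]
tcp_rot: [[-0.019, 1.0, -0.002], [1.0, 0.019, -0.001], [-0.001, -0.002, -1.0]]
ft_force: [0.2, 0.1, -0.3]
finger_gap: 0.0493
```

Emit:
move_arm --plan '[{"delta_pos":[0,0,0],"yaw":0,"jaw":5},{"delta_pos":[0,0,0],"yaw":0,"jaw":5.6},{"delta_pos":[0,0,0],"yaw":0,"jaw":6.2},{"delta_pos":[0,0,0],"yaw":0,"jaw":6.2},{"delta_pos":[0,0,-0.5],"yaw":0,"jaw":6.2},{"delta_pos":[0,0,-2],"yaw":0,"jaw":6.2},{"delta_pos":[0,0,-5],"yaw":0,"jaw":6.2},{"delta_pos":[0,0,-9],"yaw":0,"jaw":6.2}]'

```text
time_s: 6.08
ee_pos: [0.4724, 0.3486, 0.1076]
tcp_rot: [[-0.019, 1.0, -0.005], [1.0, 0.019, -0.005], [-0.005, -0.005, -1.0]]
ft_force: [0.9, 0.6, 0.3]
finger_gap: 0.062
```

Emit:
move_arm --plan '[{"delta_pos":[-2.7,1.7,-1.5],"yaw":-0.02,"jaw":6.2},{"delta_pos":[-5.8,3.6,-2.5],"yaw":-0.04,"jaw":6.2},{"delta_pos":[-8.9,5.6,-2.5],"yaw":-0.06,"jaw":6.2},{"delta_pos":[-12,7.6,-2.5],"yaw":-0.082,"jaw":6.2},{"delta_pos":[-15.1,9.6,-2.5],"yaw":-0.082,"jaw":6.2},{"delta_pos":[-18,11.4,-2.5],"yaw":-0.082,"jaw":6.2},{"delta_pos":[-19,12,-2.5],"yaw":-0.082,"jaw":6.2},{"delta_pos":[-19,12,-2.5],"yaw":-0.082,"jaw":6.2}]'

```text
time_s: 6.75
ee_pos: [0.6009, 0.1565, 0.1353]
tcp_rot: [[-0.092, 0.996, 0.003], [0.996, 0.092, -0.003], [-0.003, 0.002, -1.0]]
ft_force: [0.9, -0.3, -0.4]
finger_gap: 0.0621
```

```bash
python3 - <<'E'
from h import *
s=ctrl.observe();i=ctrl.camera_info("wrist");a=ctrl.capture("wrist")[:,:,::-1].copy()
import pickle;pickle.dump(i,open("w4.pkl","wb"))
print(s["time_s"],s["ee_pos"],s["tcp_rot"],np.abs(s["qvel"]).max())
cv2.imwrite("pics/w4.png",cv2.resize(a,(768,576),interpolation=cv2.INTER_CUBIC))
E
```

```text
6.75 [0.60091327 0.15650914 0.13534391] [[-0.09200813  0.99575464  0.00268327]
 [ 0.99575423  0.09201509 -0.00259686]
 [-0.00283273  0.00243295 -0.99999303]] 0.07055137566462379
```

View pics/w4.png

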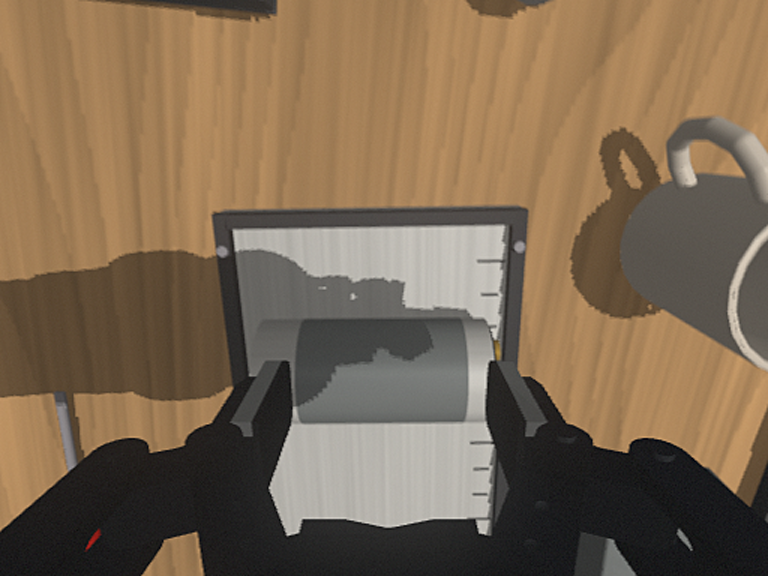

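The tool is over the can, aligned with its axis. The can's edges are at rows 320 and 423, columns 252–497, and the loading bar's inner edge is at row 227.

```bash
python3 - <<'E'
from h import *
import pickle;i=pickle.load(open("w4.pkl","rb"));E=np.array(i["extrinsics"]);C=-E[:3,:3].T@E[:3,3]
ex=np.array([.097,-.9953]);
print("cam",C, "bar in",ray("wrist",375/1.5,227/1.5,.022,i),"bar out",ray("wrist",370/1.5,211/1.5,.022,i))
A=[]
for v in (320,423):
    p=ray("wrist",375/1.5,v/1.5,.04,i); d=p-C; a=np.arctan2(d[:2]@ex,-d[2]); A.append(a); print(p)
m=np.mean(A); h=C[2]-.04; print("axis from cam along ex",h*np.tan(m),"half ang",(A[1]-A[0])/2, np.arcsin(.028*np.cos(m)/h))
ax=C[:2]+ex*h*np.tan(m); print("axis pt",ax)
print([ray("wrist",u/1.5,370/1.5,.05,i) for u in (252,497)])
s=.6009,.1565; print("tcp rel axis along ex",(np.array(s)-ax)@ex)
E
```

```text
cam [0.59421676 0.23189949 0.27819058] bar in [0.59207321 0.18739558 0.022     ] bar out [0.58870599 0.19569211 0.022     ]
[0.59637973 0.14108056 0.04      ]
[0.60161571 0.07878943 0.04      ]
axis from cam along ex 0.12021013391050768 half ang 0.10390979278325851 0.10513891906056681
axis pt [0.60587714 0.11225434]
[array([0.53439469, 0.11115351, 0.05      ]), array([0.66248655, 0.12273803, 0.05      ])]
tcp rel axis along ex -0.04452048889265688
```

Emit:
move_arm --plan '[{"delta_pos":[0.5,-0.5,2],"yaw":0,"jaw":6.2},{"delta_pos":[0.5,-0.5,5],"yaw":0,"jaw":6.2},{"delta_pos":[0.5,-0.5,8],"yaw":0,"jaw":6.2},{"delta_pos":[0.5,-0.5,10],"yaw":0,"jaw":6.2},{"delta_pos":[0.5,-0.5,11],"yaw":0,"jaw":6.2},{"delta_pos":[0.5,-0.5,11.3],"yaw":0,"jaw":6.2},{"delta_pos":[0.5,-0.5,11.3],"yaw":0,"jaw":6.2},{"delta_pos":[0.5,-0.5,11.3],"yaw":0,"jaw":6.2}]'

```text
time_s: 7.47
ee_pos: [0.5938, 0.1685, 0.0226]
tcp_rot: [[-0.102, 0.995, 0.002], [0.995, 0.102, 0.001], [0.001, 0.002, -1.0]]
ft_force: [0.3, -0.4, 0.4]
finger_gap: 0.0619
```

Emit:
move_arm --plan '[{"delta_pos":[-0.3,0,0],"yaw":0,"jaw":6.2},{"delta_pos":[-0.6,0,0],"yaw":0,"jaw":6.2},{"delta_pos":[-0.8,0,0],"yaw":0,"jaw":6.2},{"delta_pos":[-1.0,0,0],"yaw":0,"jaw":6.2},{"delta_pos":[-1.2,0,0],"yaw":0,"jaw":6.2},{"delta_pos":[-1.4,0,0],"yaw":0,"jaw":6.2},{"delta_pos":[-1.6,0,0],"yaw":0,"jaw":6.2},{"delta_pos":[-1.8,0,0],"yaw":0,"jaw":6.2}]'

```text
time_s: 8.13
ee_pos: [0.5947, 0.1492, 0.0212]
tcp_rot: [[-0.101, 0.995, -0.0], [0.995, 0.101, 0.0], [0.0, -0.0, -1.0]]
ft_force: [0.9, -0.0, 0.3]
finger_gap: 0.0618
```

Emit:
move_arm --plan '[{"delta_pos":[-0.2,0,0],"yaw":0,"jaw":6.2},{"delta_pos":[-0.4,0,0],"yaw":0,"jaw":6.2},{"delta_pos":[-0.6,0,0],"yaw":0,"jaw":6.2},{"delta_pos":[-0.8,0,0],"yaw":0,"jaw":6.2},{"delta_pos":[-1.0,0,0],"yaw":0,"jaw":6.2},{"delta_pos":[-1.2,0,0],"yaw":0,"jaw":6.2},{"delta_pos":[-1.4,0,0],"yaw":0,"jaw":6.2},{"delta_pos":[-1.6,0,0],"yaw":0,"jaw":6.2}]'

```text
time_s: 8.8
ee_pos: [0.5964, 0.1331, 0.0213]
tcp_rot: [[-0.101, 0.995, -0.0], [0.995, 0.101, 0.0], [0.0, -0.0, -1.0]]
ft_force: [0.7, -0.5, 0.6]
finger_gap: 0.062
```

```bash
python3 - <<'E'
from h import *
s=ctrl.observe()
print(s["time_s"],s["ee_pos"],s["ft_force"],s["ft_torque"])
a=ctrl.capture("wrist")[:,:,::-1].copy();cv2.imwrite("pics/w5.png",a)
E
```

```text
8.8 [0.59640848 0.13314594 0.02127783] [ 0.66371463 -0.51481279  0.56600133] [ 0.0112545   0.01269558 -0.01644511]
```

View pics/w5.png

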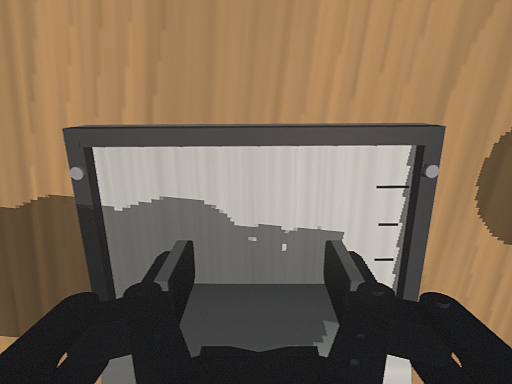

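The fingers are at the can's back side and it has begun rolling. I'll keep pushing at about 3 cm/s.

Emit:
move_arm --plan '[{"delta_pos":[-0.25,0,0],"yaw":0,"jaw":6.2},{"delta_pos":[-0.5,0,0],"yaw":0,"jaw":6.2},{"delta_pos":[-0.75,0,0],"yaw":0,"jaw":6.2},{"delta_pos":[-1.0,0,0],"yaw":0,"jaw":6.2},{"delta_pos":[-1.25,0,0],"yaw":0,"jaw":6.2},{"delta_pos":[-1.5,0,0],"yaw":0,"jaw":6.2},{"delta_pos":[-1.75,0,0],"yaw":0,"jaw":6.2},{"delta_pos":[-2.0,0,0],"yaw":0,"jaw":6.2}]'

```text
time_s: 9.52
ee_pos: [0.5984, 0.1131, 0.0213]
tcp_rot: [[-0.101, 0.995, -0.0], [0.995, 0.101, -0.0], [-0.0, -0.0, -1.0]]
ft_force: [0.6, 0.0, 0.4]
finger_gap: 0.062
```

Emit:
move_arm --plan '[{"delta_pos":[-0.25,0,0],"yaw":0,"jaw":6.2},{"delta_pos":[-0.5,0,0],"yaw":0,"jaw":6.2},{"delta_pos":[-0.75,0,0],"yaw":0,"jaw":6.2},{"delta_pos":[-1.0,0,0],"yaw":0,"jaw":6.2},{"delta_pos":[-1.25,0,0],"yaw":0,"jaw":6.2},{"delta_pos":[-1.5,0,0],"yaw":0,"jaw":6.2},{"delta_pos":[-1.75,0,0],"yaw":0,"jaw":6.2},{"delta_pos":[-2.0,0,0],"yaw":0,"jaw":6.2}]'

```text
time_s: 10.18
ee_pos: [0.6005, 0.0933, 0.0213]
tcp_rot: [[-0.101, 0.995, 0.0], [0.995, 0.101, -0.0], [-0.0, 0.0, -1.0]]
ft_force: [-0.8, -0.1, 0.1]
finger_gap: 0.062
```

Emit:
move_arm --plan '[{"delta_pos":[-0.25,0,0],"yaw":0,"jaw":6.2},{"delta_pos":[-0.5,0,0],"yaw":0,"jaw":6.2},{"delta_pos":[-0.75,0,0],"yaw":0,"jaw":6.2},{"delta_pos":[-1.0,0,0],"yaw":0,"jaw":6.2},{"delta_pos":[-1.25,0,0],"yaw":0,"jaw":6.2},{"delta_pos":[-1.5,0,0],"yaw":0,"jaw":6.2},{"delta_pos":[-1.75,0,0],"yaw":0,"jaw":6.2},{"delta_pos":[-2.0,0,0],"yaw":0,"jaw":6.2}]'

```text
time_s: 10.85
ee_pos: [0.6025, 0.0734, 0.0213]
tcp_rot: [[-0.101, 0.995, -0.0], [0.995, 0.101, 0.0], [0.0, -0.0, -1.0]]
ft_force: [0.1, -0.9, -0.2]
finger_gap: 0.0622
```

Emit:
move_arm --plan '[{"delta_pos":[-0.25,0,0],"yaw":0,"jaw":6.2},{"delta_pos":[-0.5,0,0],"yaw":0,"jaw":6.2},{"delta_pos":[-0.75,0,0],"yaw":0,"jaw":6.2},{"delta_pos":[-1.0,0,0],"yaw":0,"jaw":6.2},{"delta_pos":[-1.25,0,0],"yaw":0,"jaw":6.2},{"delta_pos":[-1.5,0,0],"yaw":0,"jaw":6.2},{"delta_pos":[-1.75,0,0],"yaw":0,"jaw":6.2},{"delta_pos":[-2.0,0,0],"yaw":0,"jaw":6.2}]'

```text
time_s: 11.52
ee_pos: [0.6045, 0.0534, 0.0213]
tcp_rot: [[-0.101, 0.995, -0.0], [0.995, 0.101, -0.0], [-0.0, -0.0, -1.0]]
ft_force: [0.2, -0.3, 0.6]
finger_gap: 0.0623
```

```bash
python3 - <<'E'
from h import *
s=ctrl.observe();print(s["time_s"],s["ee_pos"],s["ft_force"])
a=ctrl.capture("top")[:,:,::-1].copy();cv2.imwrite("pics/top6.png",cv2.resize(a[150:280,100:330],(782,442),interpolation=cv2.INTER_CUBIC))
E
```

```text
11.5167 [0.6044744  0.05343878 0.02125983] [ 0.21238867 -0.26819012  0.59004149]
```

View pics/top6.png

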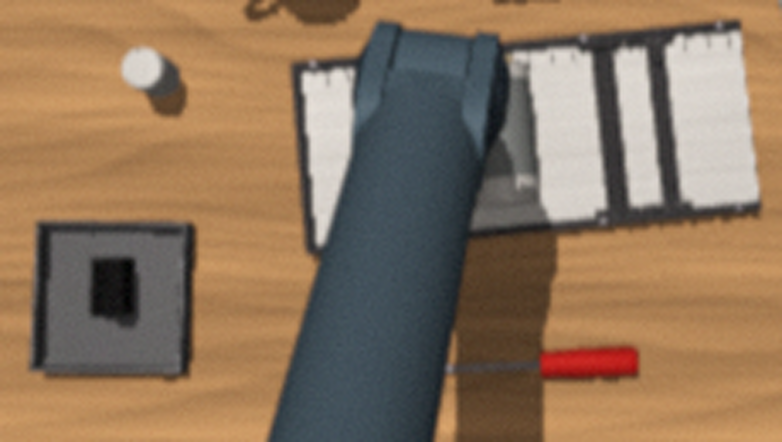

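The chock lies in the tray. The can's front edge is at about (531,110), well short of the low bar at 600, and the fingers are right behind it.

Emit:
move_arm --plan '[{"delta_pos":[-0.25,0,0],"yaw":0,"jaw":6.2},{"delta_pos":[-0.5,0,0],"yaw":0,"jaw":6.2},{"delta_pos":[-0.75,0,0],"yaw":0,"jaw":6.2},{"delta_pos":[-1.0,0,0],"yaw":0,"jaw":6.2},{"delta_pos":[-1.25,0,0],"yaw":0,"jaw":6.2},{"delta_pos":[-1.5,0,0],"yaw":0,"jaw":6.2},{"delta_pos":[-1.75,0,0],"yaw":0,"jaw":6.2},{"delta_pos":[-2.0,0,0],"yaw":0,"jaw":6.2}]'

```text
time_s: 12.23
ee_pos: [0.6065, 0.0335, 0.0213]
tcp_rot: [[-0.101, 0.995, 0.0], [0.995, 0.101, -0.0], [-0.0, 0.0, -1.0]]
ft_force: [-0.4, -0.1, 0.0]
finger_gap: 0.0621
```

Emit:
move_arm --plan '[{"delta_pos":[-0.25,0,0],"yaw":0,"jaw":6.2},{"delta_pos":[-0.5,0,0],"yaw":0,"jaw":6.2},{"delta_pos":[-0.75,0,0],"yaw":0,"jaw":6.2},{"delta_pos":[-1.0,0,0],"yaw":0,"jaw":6.2},{"delta_pos":[-1.25,0,0],"yaw":0,"jaw":6.2},{"delta_pos":[-1.5,0,0],"yaw":0,"jaw":6.2},{"delta_pos":[-1.75,0,0],"yaw":0,"jaw":6.2},{"delta_pos":[-2.0,0,0],"yaw":0,"jaw":6.2}]'

```text
time_s: 12.9
ee_pos: [0.6085, 0.0137, 0.0213]
tcp_rot: [[-0.101, 0.995, 0.0], [0.995, 0.101, -0.0], [-0.0, 0.0, -1.0]]
ft_force: [-0.4, 0.6, 0.3]
finger_gap: 0.062
```

Emit:
move_arm --plan '[{"delta_pos":[-0.25,0,0],"yaw":0,"jaw":6.2},{"delta_pos":[-0.5,0,0],"yaw":0,"jaw":6.2},{"delta_pos":[-0.7,0,0],"yaw":0,"jaw":6.2},{"delta_pos":[-0.9,0,0],"yaw":0,"jaw":6.2},{"delta_pos":[-1.1,0,0],"yaw":0,"jaw":6.2},{"delta_pos":[-1.3,0,0],"yaw":0,"jaw":6.2},{"delta_pos":[-1.5,0,0],"yaw":0,"jaw":6.2},{"delta_pos":[-1.7,0,0],"yaw":0,"jaw":6.2}]'

```text
time_s: 13.57
ee_pos: [0.6102, -0.0031, 0.0213]
tcp_rot: [[-0.101, 0.995, 0.0], [0.995, 0.101, 0.0], [0.0, 0.0, -1.0]]
ft_force: [-1.1, -0.8, 0.7]
finger_gap: 0.0622
```

Emit:
move_arm --plan '[{"delta_pos":[-0.15,0,0],"yaw":0,"jaw":6.2},{"delta_pos":[-0.3,0,0],"yaw":0,"jaw":6.2},{"delta_pos":[-0.45,0,0],"yaw":0,"jaw":6.2},{"delta_pos":[-0.6,0,0],"yaw":0,"jaw":6.2},{"delta_pos":[-0.75,0,0],"yaw":0,"jaw":6.2},{"delta_pos":[-0.9,0,0],"yaw":0,"jaw":6.2},{"delta_pos":[-1.05,0,0],"yaw":0,"jaw":6.2},{"delta_pos":[-1.2,0,0],"yaw":0,"jaw":6.2}]'

```text
time_s: 14.23
ee_pos: [0.6114, -0.015, 0.0213]
tcp_rot: [[-0.101, 0.995, -0.0], [0.995, 0.101, 0.0], [0.0, -0.0, -1.0]]
ft_force: [0.1, -0.3, 0.2]
finger_gap: 0.0622
```

Emit:
move_arm --plan '[{"delta_pos":[-0.15,0,0],"yaw":0,"jaw":6.2},{"delta_pos":[-0.3,0,0],"yaw":0,"jaw":6.2},{"delta_pos":[-0.45,0,0],"yaw":0,"jaw":6.2},{"delta_pos":[-0.6,0,0],"yaw":0,"jaw":6.2},{"delta_pos":[-0.7,0,0],"yaw":0,"jaw":6.2},{"delta_pos":[-0.8,0,0],"yaw":0,"jaw":6.2},{"delta_pos":[-0.9,0,0],"yaw":0,"jaw":6.2},{"delta_pos":[-1.0,0,0],"yaw":0,"jaw":6.2}]'

```text
time_s: 14.9
ee_pos: [0.6125, -0.0249, 0.0213]
tcp_rot: [[-0.101, 0.995, -0.0], [0.995, 0.101, 0.0], [0.0, -0.0, -1.0]]
ft_force: [0.6, 1.0, 0.1]
finger_gap: 0.0622
```

Emit:
move_arm --plan '[{"delta_pos":[-0.1,0,0],"yaw":0,"jaw":6.2},{"delta_pos":[-0.2,0,0],"yaw":0,"jaw":6.2},{"delta_pos":[-0.3,0,0],"yaw":0,"jaw":6.2},{"delta_pos":[-0.4,0,0],"yaw":0,"jaw":6.2},{"delta_pos":[-0.5,0,0],"yaw":0,"jaw":6.2},{"delta_pos":[-0.6,0,0],"yaw":0,"jaw":6.2},{"delta_pos":[-0.7,0,0],"yaw":0,"jaw":6.2},{"delta_pos":[-0.8,0,0],"yaw":0,"jaw":6.2}]'

```text
time_s: 15.57
ee_pos: [0.6133, -0.0317, 0.0213]
tcp_rot: [[-0.102, 0.995, -0.0], [0.995, 0.102, 0.001], [0.001, 0.0, -1.0]]
ft_force: [-0.8, 3.4, 2.5]
finger_gap: 0.0622
```

The force has risen to 3.4 N, so the can is on the ramp. I'll go on in small steps.

Emit:
move_arm --plan '[{"delta_pos":[-0.1,0,0],"yaw":0,"jaw":6.2},{"delta_pos":[-0.2,0,0],"yaw":0,"jaw":6.2},{"delta_pos":[-0.3,0,0],"yaw":0,"jaw":6.2},{"delta_pos":[-0.4,0,0],"yaw":0,"jaw":6.2}]'

```text
time_s: 15.9
ee_pos: [0.6138, -0.0369, 0.0213]
tcp_rot: [[-0.101, 0.995, 0.0], [0.995, 0.101, -0.0], [-0.0, 0.0, -1.0]]
ft_force: [0.9, 3.0, 2.2]
finger_gap: 0.0619
```

Emit:
move_arm --plan '[{"delta_pos":[-0.1,0,0],"yaw":0,"jaw":6.2},{"delta_pos":[-0.2,0,0],"yaw":0,"jaw":6.2},{"delta_pos":[-0.3,0,0],"yaw":0,"jaw":6.2},{"delta_pos":[-0.4,0,0],"yaw":0,"jaw":6.2}]'

```text
time_s: 16.23
ee_pos: [0.6141, -0.0409, 0.0213]
tcp_rot: [[-0.101, 0.995, -0.0], [0.995, 0.101, -0.0], [-0.0, -0.0, -1.0]]
ft_force: [-0.8, 3.3, 1.1]
finger_gap: 0.0618
```

Emit:
move_arm --plan '[{"delta_pos":[-0.1,0,0],"yaw":0,"jaw":6.2},{"delta_pos":[-0.2,0,0],"yaw":0,"jaw":6.2},{"delta_pos":[-0.3,0,0],"yaw":0,"jaw":6.2}]'

```text
time_s: 16.48
ee_pos: [0.6143, -0.0439, 0.0213]
tcp_rot: [[-0.101, 0.995, -0.0], [0.995, 0.101, -0.0], [-0.0, -0.0, -1.0]]
ft_force: [-0.2, 2.7, 1.5]
finger_gap: 0.0618
```

Emit:
move_arm --plan '[{"delta_pos":[-0.1,0,0],"yaw":0,"jaw":6.2},{"delta_pos":[-0.2,0,0],"yaw":0,"jaw":6.2}]'

```text
time_s: 16.65
ee_pos: [0.6145, -0.046, 0.0212]
tcp_rot: [[-0.101, 0.995, 0.0], [0.995, 0.101, -0.0], [-0.0, -0.0, -1.0]]
ft_force: [0.1, 2.7, 1.4]
finger_gap: 0.0622
```

Emit:
move_arm --plan '[{"delta_pos":[-0.1,0,0],"yaw":0,"jaw":6.2},{"delta_pos":[-0.15,0,0],"yaw":0,"jaw":6.2}]'

```text
time_s: 16.82
ee_pos: [0.6147, -0.0485, 0.0212]
tcp_rot: [[-0.1, 0.995, 0.0], [0.995, 0.1, -0.001], [-0.001, 0.0, -1.0]]
ft_force: [-0.4, 0.1, 1.1]
finger_gap: 0.0618
```

The push force dropped to about 0 at y = -0.0485, as predicted for the crest. I'll hold still and check.

Emit:
move_arm --plan '[{"delta_pos":[0,0,0],"yaw":0,"jaw":6.2},{"delta_pos":[0,0,0],"yaw":0,"jaw":6.2},{"delta_pos":[0,0,0],"yaw":0,"jaw":6.2},{"delta_pos":[0,0,0],"yaw":0,"jaw":6.2}]'

```text
time_s: 17.15
ee_pos: [0.6144, -0.048, 0.0211]
tcp_rot: [[-0.1, 0.995, -0.0], [0.995, 0.1, -0.001], [-0.001, -0.001, -1.0]]
ft_force: [0.6, -0.3, -0.2]
finger_gap: 0.0618
```

```bash
python3 - <<'E'
from h import *
s=ctrl.observe();i=ctrl.camera_info("wrist");print(s["time_s"],s["ee_pos"],s["ft_force"])
a=ctrl.capture("wrist")[:,:,::-1].copy();b=ctrl.capture("scene")[:,:,::-1].copy()
cv2.imwrite("pics/w7.png",a);cv2.imwrite("pics/s7.png",cv2.resize(b[140:260,130:350],(792,432),interpolation=cv2.INTER_CUBIC))
E
```

```text
17.15 [ 0.61440103 -0.04804317  0.02110705] [ 0.63044314 -0.30900296 -0.16725695]
```

View pics/s7.png

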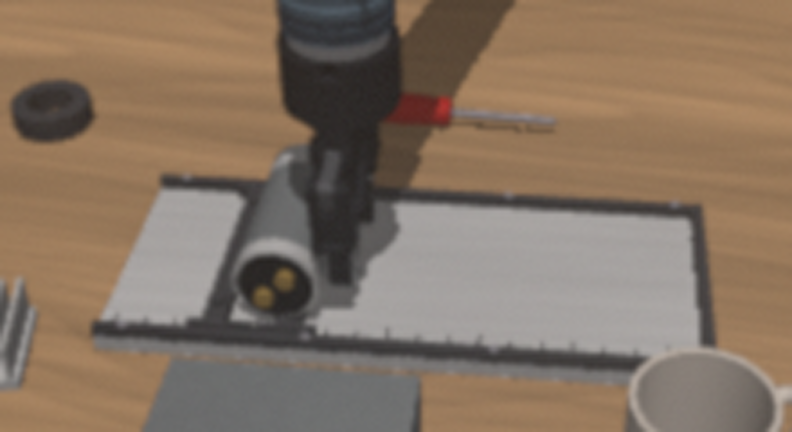

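The can appears to sit between the low and high bars, with no force on the fingers. I'll back off, rise and check.

Emit:
move_arm --plan '[{"delta_pos":[0.3,0,0],"yaw":0,"jaw":6.2},{"delta_pos":[1,0,0],"yaw":0,"jaw":6.2},{"delta_pos":[2.5,0,0],"yaw":0,"jaw":6.2},{"delta_pos":[4,0,0],"yaw":0,"jaw":6.2},{"delta_pos":[4.5,0,-2],"yaw":0,"jaw":6.2},{"delta_pos":[4.5,0,-5],"yaw":0,"jaw":6.2},{"delta_pos":[4.5,0,-8.5],"yaw":0,"jaw":6.2},{"delta_pos":[4.5,0,-12],"yaw":0,"jaw":6.2}]'

```text
time_s: 17.92
ee_pos: [0.6091, 0.0007, 0.1416]
tcp_rot: [[-0.104, 0.995, -0.002], [0.995, 0.104, 0.001], [0.001, -0.002, -1.0]]
ft_force: [0.8, -0.5, -0.2]
finger_gap: 0.0621
```

Emit:
move_arm --plan '[{"delta_pos":[1.5,0,-2.5],"yaw":0,"jaw":6.2},{"delta_pos":[4,0,-4.5],"yaw":0,"jaw":6.2},{"delta_pos":[7,0,-5],"yaw":0,"jaw":6.2},{"delta_pos":[10,0,-5],"yaw":0,"jaw":6.2},{"delta_pos":[13,0,-5],"yaw":0,"jaw":6.2},{"delta_pos":[16,0,-5],"yaw":0,"jaw":6.2},{"delta_pos":[18,0,-5],"yaw":0,"jaw":6.2},{"delta_pos":[18,0,-5],"yaw":0,"jaw":6.2}]'

```text
time_s: 18.58
ee_pos: [0.5893, 0.1876, 0.1909]
tcp_rot: [[-0.114, 0.993, -0.002], [0.993, 0.114, 0.005], [0.005, -0.001, -1.0]]
ft_force: [-0.1, 1.7, 0.0]
finger_gap: 0.0623
```

```bash
python3 - <<'E'
from h import *
s=ctrl.observe();print(s["time_s"],s["ee_pos"],s["ft_force"])
a=ctrl.capture("top")[:,:,::-1].copy()
for _ in range(10): b=ctrl.capture("top")[:,:,::-1].copy()
roi=(slice(150,235),slice(255,335));print("diff in saddle area",np.abs(a[roi].astype(int)-b[roi]).mean(),np.abs(a[roi].astype(int)-b[roi]).max())
cv2.imwrite("pics/top8.png",cv2.resize(b[145:285,100:340],(792,462),interpolation=cv2.INTER_CUBIC))
E
```

```text
18.5833 [0.58929793 0.18755069 0.19088391] [-0.09369832  1.65859219  0.02272626]
diff in saddle area 1.891813725490196 10
```

View pics/top8.png

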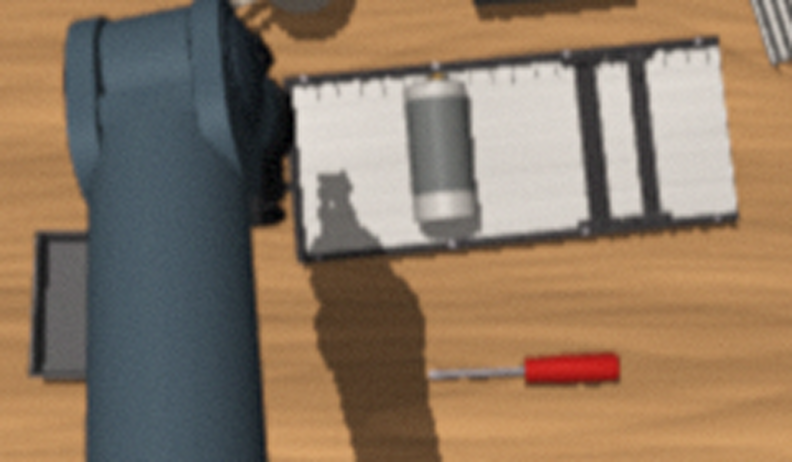

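The can has come back: it is now near column 440, so it hadn't settled in the saddle. I'll check whether it is still moving.

```bash
cat >> h.py <<'E'
def canx(a):  # can's edges in top view along a row band: columns darker than plate
    g=cv2.cvtColor(a,cv2.COLOR_RGB2GRAY)[190:196,186:330].mean(0)
    return np.flatnonzero(g<150)+186
E
python3 - <<'E'
from h import *
for k in range(3):
    a=ctrl.capture("top"); print(ctrl.observe()["time_s"],canx(a).tolist())
    for _ in range(3): ctrl.capture("top")
E
```

```text
19.1833 [186, 187, 188, 189, 190, 224, 225, 226, 227, 228, 229, 230, 231, 232, 233, 234, 235, 236, 237, 238, 239, 240, 241, 242, 243, 276, 277, 278, 279, 280, 281, 282, 283, 293, 294, 295, 296, 297, 298, 322, 323, 324, 325, 326, 327, 328, 329]
19.3833 [186, 187, 188, 189, 190, 224, 225, 226, 227, 228, 229, 230, 231, 232, 233, 234, 235, 236, 237, 238, 239, 240, 241, 242, 243, 276, 277, 278, 279, 280, 281, 282, 283, 293, 294, 295, 296, 297, 298, 322, 323, 324, 325, 326, 327, 328, 329]
19.5833 [186, 187, 188, 189, 190, 224, 225, 226, 227, 228, 229, 230, 231, 232, 233, 234, 235, 236, 237, 238, 239, 240, 241, 242, 243, 277, 278, 279, 280, 281, 282, 283, 293, 294, 295, 296, 297, 298, 322, 323, 324, 325, 326, 327, 328, 329]
```

```bash
python3 - <<'E'
from h import *
# axis y at x~0.61 for candidate; end face center offset 63 mm along ey
ey=np.array([.995,.10])
for y,z in [(-.07,.040),(-.08,.042),(-.088,.044),(-.092,.043),(-.099,.042),(-.105,.042)]:
    x=.598+.101*(.112-y)
    p=np.array([x+.063*ey[0],y+.063*ey[1],z]); print(y,(proj("scene",p)-[130,140])*3.6)
# can front silhouette in s7 vs saddle bars
for n,y,z in [("lowstart",-.070,.012),("crest",-.089,.016),("high",-.1185,.022)]:
    for o in (.05,-.05): 
        p=[.616+o*ey[0],y+o*ey[1],z];print(n,o,(proj("scene",p)-[130,140])*3.6)
E
```

```text
-0.07 [300.69218001 290.43659028]
-0.08 [284.98033642 286.99520385]
-0.088 [272.34850918 283.76557779]
-0.092 [266.29838452 284.52139307]
-0.099 [255.63697423 284.95364045]
-0.105 [246.39500256 284.3106306 ]
lowstart 0.05 [307.70707598 309.10497185]
lowstart -0.05 [334.2512558  216.66257201]
crest 0.05 [279.69242804 300.66870139]
crest -0.05 [308.62049159 209.02073462]
high 0.05 [236.32057239 287.83831069]
high -0.05 [268.92755512 197.41092323]
```

Using the scene calibration, the terminals in the previous picture (column 275) put the axis at y≈-0.087. The can was balanced on the crest at -0.089 and rolled back when I let go. It is now at rest with its axis at y≈0.063. I'll go behind it again and push 3 to 5 mm further this time.

Emit:
move_arm --plan '[{"delta_pos":[-3,0,1],"yaw":0,"jaw":6.2},{"delta_pos":[-5.5,0,3],"yaw":0,"jaw":6.2},{"delta_pos":[-6.2,0,6],"yaw":0,"jaw":6.2},{"delta_pos":[-6.2,0,9],"yaw":0,"jaw":6.2},{"delta_pos":[-6.2,0,12],"yaw":0,"jaw":6.2},{"delta_pos":[-6.2,0,12],"yaw":0,"jaw":6.2},{"delta_pos":[-6.2,0,12],"yaw":0,"jaw":6.2}]'

```text
time_s: 20.32
ee_pos: [0.5965, 0.1146, 0.0696]
tcp_rot: [[-0.101, 0.995, -0.004], [0.995, 0.101, -0.001], [-0.001, -0.005, -1.0]]
ft_force: [1.0, 0.5, 1.0]
finger_gap: 0.0623
```

```bash
cat >> h.py <<'E'
def wedge(a,info,cols=(235,262)):  # big row steps down the middle of the wrist view, with y at z .04
    g=cv2.cvtColor(a,cv2.COLOR_RGB2GRAY)[:,cols[0]:cols[1]].mean(1); d=np.diff(cv2.GaussianBlur(g[:,None],(1,5),0)[:,0])
    return [(r,round(d[r],1),np.round(ray("wrist",(cols[0]+cols[1])/2,r,.04,info),3)[1]) for r in range(20,340) if abs(d[r])>8 and abs(d[r])==max(abs(d[max(0,r-4):r+5]))]
E
python3 - <<'E'
from h import *
s=ctrl.observe();i=ctrl.camera_info("wrist");print(s["ee_pos"],s["ft_force"]); a=ctrl.capture("wrist");print(wedge(a,i)); b=cv2.imread("pics/w7.png")[:,:,::-1]
for c in ((235,262),(205,225),(285,305)): print(wedge(b,i,c))
E
```

```text
[0.59646034 0.11464692 0.06964019] [0.97342434 0.51864137 0.97217697]
[(85, np.float64(-24.0), np.float64(0.194)), (101, np.float64(31.8), np.float64(0.186)), (201, np.float64(-21.2), np.float64(0.132)), (249, np.float64(16.7), np.float64(0.102)), (255, np.float64(-25.3), np.float64(0.098)), (267, np.float64(-16.0), np.float64(0.09))]
[(224, np.float64(-21.4), np.float64(0.118)), (235, np.float64(8.6), np.float64(0.111)), (280, np.float64(-20.2), np.float64(0.081))]
[(202, np.float64(-10.1), np.float64(0.129)), (207, np.float64(-11.0), np.float64(0.126)), (280, np.float64(-18.7), np.float64(0.078))]
[(229, np.float64(-13.3), np.float64(0.117)), (280, np.float64(-21.4), np.float64(0.083))]
```

Emit:
move_arm --plan '[{"delta_pos":[1,0,0.5],"yaw":0,"jaw":6.2},{"delta_pos":[1,0,1.5],"yaw":0,"jaw":6.2},{"delta_pos":[1,0,3],"yaw":0,"jaw":6.2},{"delta_pos":[1,0,4],"yaw":0,"jaw":6.2},{"delta_pos":[1,0,4.8],"yaw":0,"jaw":6.2},{"delta_pos":[1,0,4.8],"yaw":0,"jaw":6.2}]'

```text
time_s: 20.87
ee_pos: [0.5957, 0.125, 0.0215]
tcp_rot: [[-0.101, 0.995, -0.003], [0.995, 0.101, -0.001], [-0.0, -0.003, -1.0]]
ft_force: [-0.9, 0.1, -0.9]
finger_gap: 0.0619
```

Emit:
move_arm --plan '[{"delta_pos":[-0.25,0,0],"yaw":0,"jaw":6.2},{"delta_pos":[-0.5,0,0],"yaw":0,"jaw":6.2},{"delta_pos":[-0.75,0,0],"yaw":0,"jaw":6.2},{"delta_pos":[-1.0,0,0],"yaw":0,"jaw":6.2},{"delta_pos":[-1.25,0,0],"yaw":0,"jaw":6.2},{"delta_pos":[-1.5,0,0],"yaw":0,"jaw":6.2},{"delta_pos":[-1.75,0,0],"yaw":0,"jaw":6.2},{"delta_pos":[-2.0,0,0],"yaw":0,"jaw":6.2}]'

```text
time_s: 21.53
ee_pos: [0.5994, 0.1046, 0.0234]
tcp_rot: [[-0.101, 0.995, 0.0], [0.995, 0.101, 0.0], [0.0, 0.0, -1.0]]
ft_force: [0.4, -0.1, 0.3]
finger_gap: 0.0621
```

```bash
python3 - <<'E'
from h import *
s=ctrl.observe();i=ctrl.camera_info("wrist");print(s["time_s"],s["ee_pos"],s["ft_force"]); a=ctrl.capture("wrist")
for c in ((235,262),(205,225),(285,305)): print([w[:2] for w in wedge(a,i,c)])
E
```

```text
21.5333 [0.59935175 0.1046339  0.02338683] [ 0.40889709 -0.11473624  0.32005372]
[(57, np.float64(-19.5)), (80, np.float64(22.6)), (223, np.float64(-16.6)), (296, np.float64(-15.0))]
[(57, np.float64(-19.3)), (79, np.float64(19.5)), (204, np.float64(-8.9)), (209, np.float64(-11.3)), (296, np.float64(-15.2))]
[(57, np.float64(-19.1)), (81, np.float64(20.5)), (227, np.float64(-16.8)), (273, np.float64(9.3)), (280, np.float64(-21.5)), (296, np.float64(-16.0))]
```

Emit:
move_arm --plan '[{"delta_pos":[-0.25,0,0],"yaw":0,"jaw":6.2},{"delta_pos":[-0.5,0,0],"yaw":0,"jaw":6.2},{"delta_pos":[-0.75,0,0],"yaw":0,"jaw":6.2},{"delta_pos":[-1.0,0,0],"yaw":0,"jaw":6.2},{"delta_pos":[-1.25,0,0],"yaw":0,"jaw":6.2},{"delta_pos":[-1.5,0,0],"yaw":0,"jaw":6.2},{"delta_pos":[-1.75,0,0],"yaw":0,"jaw":6.2},{"delta_pos":[-2.0,0,0],"yaw":0,"jaw":6.2}]'

```text
time_s: 22.25
ee_pos: [0.6013, 0.0848, 0.0233]
tcp_rot: [[-0.101, 0.995, -0.0], [0.995, 0.101, -0.0], [-0.0, -0.0, -1.0]]
ft_force: [-0.2, 0.3, -0.2]
finger_gap: 0.062
```

Emit:
move_arm --plan '[{"delta_pos":[-0.25,0,0],"yaw":0,"jaw":6.2},{"delta_pos":[-0.5,0,0],"yaw":0,"jaw":6.2},{"delta_pos":[-0.75,0,0],"yaw":0,"jaw":6.2},{"delta_pos":[-1.0,0,0],"yaw":0,"jaw":6.2},{"delta_pos":[-1.25,0,0],"yaw":0,"jaw":6.2},{"delta_pos":[-1.5,0,0],"yaw":0,"jaw":6.2},{"delta_pos":[-1.75,0,0],"yaw":0,"jaw":6.2},{"delta_pos":[-2.0,0,0],"yaw":0,"jaw":6.2}]'

```text
time_s: 22.92
ee_pos: [0.6033, 0.0649, 0.0232]
tcp_rot: [[-0.101, 0.995, -0.0], [0.995, 0.101, -0.0], [-0.0, -0.0, -1.0]]
ft_force: [0.5, -0.1, -0.4]
finger_gap: 0.062
```

Emit:
move_arm --plan '[{"delta_pos":[-0.25,0,0],"yaw":0,"jaw":6.2},{"delta_pos":[-0.5,0,0],"yaw":0,"jaw":6.2},{"delta_pos":[-0.75,0,0],"yaw":0,"jaw":6.2},{"delta_pos":[-1.0,0,0],"yaw":0,"jaw":6.2},{"delta_pos":[-1.25,0,0],"yaw":0,"jaw":6.2},{"delta_pos":[-1.5,0,0],"yaw":0,"jaw":6.2},{"delta_pos":[-1.75,0,0],"yaw":0,"jaw":6.2},{"delta_pos":[-2.0,0,0],"yaw":0,"jaw":6.2}]'

```text
time_s: 23.58
ee_pos: [0.6053, 0.045, 0.0233]
tcp_rot: [[-0.101, 0.995, -0.0], [0.995, 0.101, -0.0], [-0.0, -0.0, -1.0]]
ft_force: [-0.7, -0.2, 1.1]
finger_gap: 0.062
```

Emit:
move_arm --plan '[{"delta_pos":[-0.25,0,0],"yaw":0,"jaw":6.2},{"delta_pos":[-0.5,0,0],"yaw":0,"jaw":6.2},{"delta_pos":[-0.75,0,0],"yaw":0,"jaw":6.2},{"delta_pos":[-1.0,0,0],"yaw":0,"jaw":6.2},{"delta_pos":[-1.25,0,0],"yaw":0,"jaw":6.2},{"delta_pos":[-1.5,0,0],"yaw":0,"jaw":6.2},{"delta_pos":[-1.75,0,0],"yaw":0,"jaw":6.2},{"delta_pos":[-2.0,0,0],"yaw":0,"jaw":6.2}]'

```text
time_s: 24.25
ee_pos: [0.6073, 0.0251, 0.0233]
tcp_rot: [[-0.101, 0.995, -0.0], [0.995, 0.101, -0.0], [-0.0, -0.0, -1.0]]
ft_force: [0.6, 0.3, 0.8]
finger_gap: 0.062
```

Emit:
move_arm --plan '[{"delta_pos":[-0.25,0,0],"yaw":0,"jaw":6.2},{"delta_pos":[-0.5,0,0],"yaw":0,"jaw":6.2},{"delta_pos":[-0.75,0,0],"yaw":0,"jaw":6.2},{"delta_pos":[-1.0,0,0],"yaw":0,"jaw":6.2},{"delta_pos":[-1.25,0,0],"yaw":0,"jaw":6.2},{"delta_pos":[-1.5,0,0],"yaw":0,"jaw":6.2},{"delta_pos":[-1.75,0,0],"yaw":0,"jaw":6.2},{"delta_pos":[-1.9,0,0],"yaw":0,"jaw":6.2}]'

```text
time_s: 24.92
ee_pos: [0.6093, 0.0059, 0.0233]
tcp_rot: [[-0.1, 0.995, 0.0], [0.995, 0.1, -0.0], [-0.0, 0.0, -1.0]]
ft_force: [0.8, -0.6, 0.3]
finger_gap: 0.0623
```

Emit:
move_arm --plan '[{"delta_pos":[-0.15,0,0],"yaw":0,"jaw":6.2},{"delta_pos":[-0.3,0,0],"yaw":0,"jaw":6.2},{"delta_pos":[-0.45,0,0],"yaw":0,"jaw":6.2},{"delta_pos":[-0.6,0,0],"yaw":0,"jaw":6.2},{"delta_pos":[-0.75,0,0],"yaw":0,"jaw":6.2},{"delta_pos":[-0.9,0,0],"yaw":0,"jaw":6.2},{"delta_pos":[-1.05,0,0],"yaw":0,"jaw":6.2},{"delta_pos":[-1.2,0,0],"yaw":0,"jaw":6.2}]'

```text
time_s: 25.58
ee_pos: [0.6105, -0.0056, 0.0232]
tcp_rot: [[-0.101, 0.995, -0.0], [0.995, 0.101, 0.0], [0.0, -0.0, -1.0]]
ft_force: [0.5, 0.2, -0.4]
finger_gap: 0.0621
```

Emit:
move_arm --plan '[{"delta_pos":[-0.15,0,0],"yaw":0,"jaw":6.2},{"delta_pos":[-0.3,0,0],"yaw":0,"jaw":6.2},{"delta_pos":[-0.45,0,0],"yaw":0,"jaw":6.2},{"delta_pos":[-0.6,0,0],"yaw":0,"jaw":6.2},{"delta_pos":[-0.75,0,0],"yaw":0,"jaw":6.2},{"delta_pos":[-0.9,0,0],"yaw":0,"jaw":6.2},{"delta_pos":[-1.05,0,0],"yaw":0,"jaw":6.2},{"delta_pos":[-1.2,0,0],"yaw":0,"jaw":6.2}]'

```text
time_s: 26.25
ee_pos: [0.6117, -0.0176, 0.0233]
tcp_rot: [[-0.101, 0.995, -0.0], [0.995, 0.101, -0.0], [-0.0, -0.0, -1.0]]
ft_force: [0.1, 1.0, -0.9]
finger_gap: 0.062
```

Emit:
move_arm --plan '[{"delta_pos":[-0.15,0,0],"yaw":0,"jaw":6.2},{"delta_pos":[-0.3,0,0],"yaw":0,"jaw":6.2},{"delta_pos":[-0.45,0,0],"yaw":0,"jaw":6.2},{"delta_pos":[-0.6,0,0],"yaw":0,"jaw":6.2},{"delta_pos":[-0.7,0,0],"yaw":0,"jaw":6.2},{"delta_pos":[-0.8,0,0],"yaw":0,"jaw":6.2},{"delta_pos":[-0.9,0,0],"yaw":0,"jaw":6.2},{"delta_pos":[-1.0,0,0],"yaw":0,"jaw":6.2}]'

```text
time_s: 26.92
ee_pos: [0.6127, -0.0273, 0.0233]
tcp_rot: [[-0.101, 0.995, -0.0], [0.995, 0.101, 0.0], [0.0, -0.0, -1.0]]
ft_force: [-0.3, -0.7, 0.7]
finger_gap: 0.0622
```

Emit:
move_arm --plan '[{"delta_pos":[-0.1,0,0],"yaw":0,"jaw":6.2},{"delta_pos":[-0.2,0,0],"yaw":0,"jaw":6.2},{"delta_pos":[-0.3,0,0],"yaw":0,"jaw":6.2},{"delta_pos":[-0.4,0,0],"yaw":0,"jaw":6.2},{"delta_pos":[-0.5,0,0],"yaw":0,"jaw":6.2},{"delta_pos":[-0.6,0,0],"yaw":0,"jaw":6.2},{"delta_pos":[-0.7,0,0],"yaw":0,"jaw":6.2},{"delta_pos":[-0.8,0,0],"yaw":0,"jaw":6.2}]'

```text
time_s: 27.58
ee_pos: [0.6136, -0.0351, 0.0233]
tcp_rot: [[-0.101, 0.995, 0.0], [0.995, 0.101, 0.0], [0.0, 0.0, -1.0]]
ft_force: [-0.7, 3.0, 1.3]
finger_gap: 0.0622
```

Emit:
move_arm --plan '[{"delta_pos":[-0.1,0,0],"yaw":0,"jaw":6.2},{"delta_pos":[-0.2,0,0],"yaw":0,"jaw":6.2},{"delta_pos":[-0.3,0,0],"yaw":0,"jaw":6.2},{"delta_pos":[-0.4,0,0],"yaw":0,"jaw":6.2},{"delta_pos":[-0.5,0,0],"yaw":0,"jaw":6.2},{"delta_pos":[-0.6,0,0],"yaw":0,"jaw":6.2},{"delta_pos":[-0.7,0,0],"yaw":0,"jaw":6.2},{"delta_pos":[-0.8,0,0],"yaw":0,"jaw":6.2}]'

```text
time_s: 28.25
ee_pos: [0.6143, -0.0434, 0.0233]
tcp_rot: [[-0.101, 0.995, 0.0], [0.995, 0.101, -0.0], [-0.0, 0.0, -1.0]]
ft_force: [-0.1, 3.8, 1.6]
finger_gap: 0.0621
```

```bash
python3 - <<'E'
from h import *
s=ctrl.observe();i=ctrl.camera_info("wrist");print(s["time_s"],s["ee_pos"],s["ft_force"]); a=ctrl.capture("wrist")
for c in ((235,262),(285,305)): print([w[:2] for w in wedge(a,i,c)])
E
```

```text
28.25 [ 0.61434009 -0.04335165  0.02327545] [-0.07785597  3.7947825   1.58716362]
[(224, np.float64(-17.6)), (283, np.float64(-14.1))]
[(227, np.float64(-14.9)), (283, np.float64(-14.3))]
```

In contact, the can's edge is at row 283. I'll step on while watching both force and row.

Emit:
move_arm --plan '[{"delta_pos":[-0.1,0,0],"yaw":0,"jaw":6.2},{"delta_pos":[-0.2,0,0],"yaw":0,"jaw":6.2}]'

```text
time_s: 28.47
ee_pos: [0.6145, -0.0451, 0.0233]
tcp_rot: [[-0.101, 0.995, -0.0], [0.995, 0.101, 0.0], [0.0, -0.0, -1.0]]
ft_force: [-0.5, 2.3, 1.5]
finger_gap: 0.0621
```

Emit:
move_arm --plan '[{"delta_pos":[-0.1,0,0],"yaw":0,"jaw":6.2},{"delta_pos":[-0.2,0,0],"yaw":0,"jaw":6.2}]'

```text
time_s: 28.63
ee_pos: [0.6147, -0.048, 0.0232]
tcp_rot: [[-0.101, 0.995, 0.0], [0.995, 0.101, -0.001], [-0.001, 0.0, -1.0]]
ft_force: [-0.2, 1.4, 0.0]
finger_gap: 0.0621
```

Emit:
move_arm --plan '[{"delta_pos":[-0.1,0,0],"yaw":0,"jaw":6.2},{"delta_pos":[-0.2,0,0],"yaw":0,"jaw":6.2}]'

```text
time_s: 28.8
ee_pos: [0.6147, -0.051, 0.0231]
tcp_rot: [[-0.1, 0.995, -0.0], [0.995, 0.1, -0.002], [-0.002, -0.0, -1.0]]
ft_force: [0.5, 0.8, -0.1]
finger_gap: 0.0621
```

```bash
python3 - <<'E'
from h import *
for _ in range(3):
    s=ctrl.observe();i=ctrl.camera_info("wrist");print(s["time_s"],s["ee_pos"],s["ft_force"]); a=ctrl.capture("wrist")
    for c in ((235,262),(285,305)): print([w[:2] for w in wedge(a,i,c)])
E
```

```text
28.8 [ 0.61469736 -0.05101606  0.02314057] [ 0.51105089  0.81312946 -0.11671132]
[(224, np.float64(-14.8)), (274, np.float64(-18.5))]
[(226, np.float64(-15.6)), (273, np.float64(-19.7))]
28.85 [ 0.61464088 -0.05145333  0.02315117] [-0.09235264 -1.61221248  0.51458162]
[(223, np.float64(-18.9)), (273, np.float64(-19.3))]
[(225, np.float64(-15.9)), (272, np.float64(-19.6))]
28.9 [ 0.61462191 -0.05130711  0.02316844] [-0.22131688  0.39053241  0.66434454]
[(223, np.float64(-18.6)), (273, np.float64(-20.6))]
[(225, np.float64(-14.3)), (272, np.float64(-18.0))]
```

```bash
cat >> h.py <<'E'
def term(b):  # brass terminals in scene view (BGR), crop around saddle
    r=b[205:235,180:230].astype(int); m=(r[:,:,2]-r[:,:,0]>45)&(r[:,:,2]>90)
    v,u=np.nonzero(m); return len(u),(u.mean()+180,v.mean()+205) if len(u) else None
def axis_y(u):  # pixel column of terminal mid -> axis y on the bed line
    ys=np.linspace(-.12,-.06,121); us=[proj("scene",[.598+.101*(.112-y)+.063*.995,y+.0063,.0425])[0] for y in ys]
    return np.interp(u,us[::-1] if us[0]>us[-1] else us, ys[::-1] if us[0]>us[-1] else ys)
E
python3 - <<'E'
from h import *
o=cv2.imread("pics/s7.png"); o=cv2.resize(o,(220,120),interpolation=cv2.INTER_AREA); f=np.zeros((384,512,3),np.uint8); f[140:260,130:350]=o
n,c=term(f); print("old",n,c,axis_y(c[0]))
for _ in range(2):
    b=ctrl.capture("scene")[:,:,::-1].copy(); n,c=term(b); print(n,c,axis_y(c[0]))
s=ctrl.observe();print(s["time_s"],s["ee_pos"],s["ft_force"])
cv2.imwrite("pics/s9.png",cv2.resize(b[185:245,160:260],(800,480),interpolation=cv2.INTER_CUBIC))
E
```

```text
old 27 (np.float64(205.66666666666666), np.float64(219.07407407407408)) -0.08809408375459588
27 (np.float64(202.62962962962962), np.float64(219.14814814814815)) -0.09517407392245243
26 (np.float64(201.0), np.float64(219.42307692307693)) -0.09897744304644737
29.05 [ 0.61470411 -0.050182    0.02316653] [ 0.14960566 -0.20188763  0.45315053]
```

```bash
python3 - <<'E'
from h import *
for _ in range(16):
    b=ctrl.capture("scene")[:,:,::-1].copy(); n,c=term(b); print(round(ctrl.observe()["time_s"],2),n,np.round(c,2),round(axis_y(c[0]),4),np.round(ctrl.observe()["ft_force"][1],1))
E
```

```text
29.1 27 [200.04 218.89] -0.1012 0.2
29.15 29 [200.28 219.31] -0.1007 0.4
29.2 28 [200.32 219.46] -0.1006 0.2
29.25 28 [200.32 219.46] -0.1006 0.4
29.3 27 [200.3  219.67] -0.1006 0.4
29.35 28 [200.32 219.46] -0.1006 -0.6
29.4 27 [200.33 219.26] -0.1005 0.2
29.45 28 [200.32 219.46] -0.1006 0.8
29.5 28 [200.32 219.46] -0.1006 -0.3
29.55 27 [200.33 219.26] -0.1005 -0.4
29.6 27 [200.3  219.67] -0.1006 0.5
29.65 28 [200.32 219.46] -0.1006 0.4
29.7 28 [200.32 219.46] -0.1006 -0.2
29.75 28 [200.32 219.46] -0.1006 0.1
29.8 27 [200.3  219.67] -0.1006 -0.3
29.85 28 [200.32 219.46] -0.1006 -0.0
```

The can is at rest at y≈-0.1006 (expected -0.099 to -0.102), clear of the fingers by about 1 cm. Retreating.

Emit:
move_arm --plan '[{"delta_pos":[0.5,0,0],"yaw":0,"jaw":6.2},{"delta_pos":[1.5,0,0],"yaw":0,"jaw":6.2},{"delta_pos":[3,0,0],"yaw":0,"jaw":6.2},{"delta_pos":[4.5,0,-1],"yaw":0,"jaw":6.2},{"delta_pos":[6,0,-3.5],"yaw":0,"jaw":6.2},{"delta_pos":[7,0,-6.5],"yaw":0,"jaw":6.2},{"delta_pos":[8,0,-10],"yaw":0,"jaw":6.2},{"delta_pos":[9,0,-13],"yaw":0,"jaw":6.2}]'

```text
time_s: 30.52
ee_pos: [0.6053, 0.0435, 0.1548]
tcp_rot: [[-0.104, 0.995, -0.0], [0.995, 0.104, 0.001], [0.001, -0.0, -1.0]]
ft_force: [0.3, 0.2, 0.8]
finger_gap: 0.0624
```

Emit:
move_arm --plan '[{"delta_pos":[2,0,-2],"yaw":0,"jaw":6.2},{"delta_pos":[5,0,-3],"yaw":0,"jaw":6.2},{"delta_pos":[7,0,-3],"yaw":0,"jaw":6.2},{"delta_pos":[8,0,-3],"yaw":0,"jaw":6.2},{"delta_pos":[8,0,-3],"yaw":0,"jaw":6.2},{"delta_pos":[8,0,-3],"yaw":0,"jaw":6.2}]'

```text
time_s: 31.02
ee_pos: [0.5967, 0.1206, 0.1824]
tcp_rot: [[-0.103, 0.995, -0.002], [0.995, 0.103, -0.001], [-0.001, -0.002, -1.0]]
ft_force: [-0.2, -0.8, 0.1]
finger_gap: 0.0623
```

```bash
python3 - <<'E'
from h import *
for _ in range(12):
    b=ctrl.capture("scene")[:,:,::-1].copy(); n,c=term(b); print(n,np.round(c,2),round(axis_y(c[0]),4))
s=ctrl.observe();print(s["time_s"],s["ee_pos"],s["ft_force"])
a=ctrl.capture("top")[:,:,::-1].copy()
A=cv2.resize(a[145:285,90:340],(800,448),interpolation=cv2.INTER_CUBIC)
cv2.imwrite("pics/top10.png",A)
E
```

```text
25 [200.44 219.64] -0.1003
23 [200.3  219.22] -0.1006
22 [200.32 219.27] -0.1006
23 [200.26 219.48] -0.1007
23 [200.3  219.74] -0.1006
22 [200.36 219.36] -0.1005
23 [200.35 219.39] -0.1005
25 [200.32 219.52] -0.1006
24 [200.38 219.08] -0.1004
25 [200.4  219.44] -0.1004
24 [200.25 219.17] -0.1007
22 [200.23 219.36] -0.1008
31.6167 [0.59782083 0.11967558 0.1832866 ] [-0.10510384  0.25639258 -0.36139693]
```

View pics/top10.png

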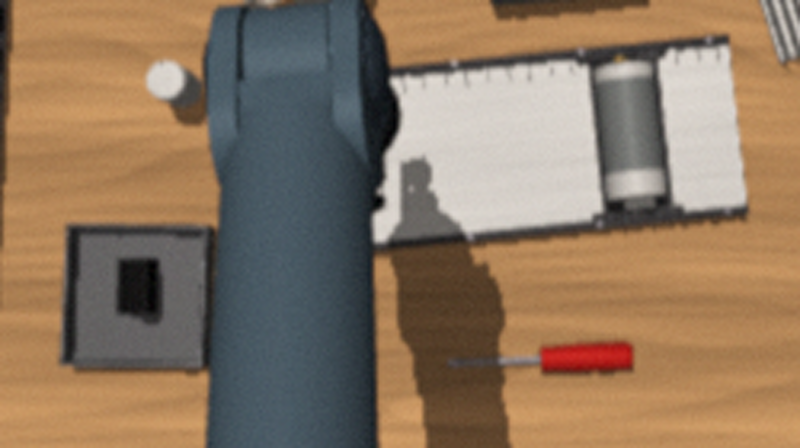

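The can lies in the saddle at about (630,130), between the bars and inside the end plates. The chock is in the tray at (138,287), and the arm is clear of both.

```bash
python3 -c "
from cell import ctrl
print(ctrl.sign_off())"
```

```text
the job is handed in; nothing more can be done
None
```

The can now lies at rest in the saddle and the chock is in the small tray. The job was handed in at about 32 s of the 64 s allowed.

- **Chock:** I gripped it across the heel, lifted it clear and set it down in the tray. The final top view shows it inside.
- **First push:** this did not work. The force dropped to zero and I stopped, but the can was only balanced on the crest of the low bar. When I backed away it rolled back down the ramp and came to rest on the plate. I did not measure its speed. From a 4 mm drop it could reach at most about 0.23 m/s, just under the 0.25 m/s limit.
- **Second push:** this worked. I pushed about 2.5 mm further than the first time and the can rolled off the low bar by itself. No force reading during the pushes went above 3.8 N, and the can was never pressed against the high bar.
- **Last checks:** after I backed off, 12 scene pictures over 0.6 s put the can's axis at y ≈ -0.1006 m, steady to within 0.3 mm. The saddle line I had measured was at -0.099 to -0.102 m. The force on the tool was about zero and the arm was clear of everything.
- **Disagreement:** the top camera placed things about 6 mm lower in x than the wrist camera. I went by the wrist camera, and the grasp and placing matched it.

I did not touch any of the other things on the bench.

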